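Vent a bottle cap for the autoclave

TASK

Get the square amber bottle that stands loose on the bench ready for the autoclave: stand it in the empty pocket of the steel carrier, which keeps it from turning, screw its cap down just finger-tight until it bottoms, without overtightening it, then back the cap off a quarter turn so that the bottle can vent, and let go. Do not disturb the bottle that is already in the carrier or the things lying around.

Things in the scene. Friction and masses are not known exactly. Their poses are not given: they have to be found in the camera images.
- bottle: the bottle to prepare: empty amber glass, 54 x 54 mm square with rounded corners and a tapered foot; square sides up to 72 mm, sloping shoulder to 87 mm, white ribbed screw cap above; 120 mm high in all, about 0.3 kg. Origin: centre of its underside; x, y along its flat sides, z up. It stands loose on the bench and may be lifted by the cap, which cannot come off or turn under the weight.
- cap: screw cap of that bottle: 42 mm in diameter, 28 mm high, ribbed, with a raised bar on top from the centre outwards along the cap's x. Origin: on its axis at its lower edge, about 91 mm above the bottle's underside; z up; turns with the cap. Clockwise from above screws it down, 4 mm a turn, against 0.06 N m of thread friction. It starts 0.7 to 2.7 rad short of bottoming, different each time.
- liner (a point): lower face of the sealing liner inside the cap, out of sight, on its axis 20 mm above the cap's lower edge. When it meets the neck's rim the cap bottoms at the stop of its thread: the turning moment, steady till then, rises by about 4 N m per rad. 0.3 to 0.65 N m is finger-tight, over about 0.75 N m is overtightened. A quarter turn back lifts it 1 mm.
- neck: glass neck of that bottle, inside the cap, out of sight. Origin: centre of its top rim, about 110 mm above the bottle's underside; z up. Its stop lug, 17 mm from the axis, is met by one in the cap when the cap bottoms. Readings are not exact enough to tell where that is (1 mm of height is a quarter turn): it has to be felt.
- carrier: brushed stainless steel bottle carrier, 95 x 227 mm, 45 mm high, with a wire grip at each short end (256 mm over all); it is fast on the bench. Two square pockets lie side by side along its y, 58 mm either side of the centre. Origin: centre of its underside, z up.
- free_pocket (a point): centre of the floor of the empty pocket, 4 mm above the bench (carrier y = +58 mm); x and y along the pocket's sides, z up. The pocket is 57 mm square; its mouth is 44 mm above the bench, with sloped lips round it to 49 mm, and guides the bottle over 9 mm of height below the mouth. A bottle fits in with any of its four sides to the front and cannot turn there by more than about 5 degrees.
- ready_bottle: a like bottle, already prepared, in the carrier's other pocket; leave it alone. Origin: centre of its underside.
- tape_roll: roll of tape lying flat, 93 mm across, 19 mm high; leave it alone. Origin: centre of its underside.
- timer: flat white lab timer, 68 x 62 x 17 mm; leave it alone. Origin: centre of its underside.
- black_marker: black marker pen lying on the bench, 138 mm long; leave it alone. Origin: middle of its underside.
Things that resemble listed ones, but are neither listed nor needed, are in the scene too. What is shaped like the bottle but yellow is not meant.

How it is judged:
By the outcome, as a careful person would: the job done as asked, in the order asked, and still so for the second after the job is handed in, with the robot touching nothing.
It also fails if it takes over 61 s, if anything falls off the work surface, if the arm or the gripper's body presses on something with over 40 N, if the wrist force passes 120 N, or if a joint passes its speed limit or range.

ROBOT

A 7-joint arm with a two-finger parallel gripper is mounted at the origin on a cart in front of the work surface, level with it; the furniture and walls round the work are solid. World frame = base frame: x ahead of the robot, y to its left, z up, the work surface at z = 0. Lengths are in m, angles in rad, forces in N, time in s.
With the tool pointing down it reaches from about 0.425 to 0.875 m from the base axis. Payload 8.4 kg.
Tool frame: the origin (TCP) lies at the very end of the fingers, on their centre line; the grasp point (between the pads) lies 19 mm behind it; z points along the fingers, y is the line along which they close (so a half turn about z gives the same grasp; the last joint's range is limited). The gripper opens to 85 mm and grips with 20 to 120 N. Pads are 22 mm wide; open, the fingers measure 114 mm over their backs; the gripper's body (76 mm by 85 mm) begins 54 mm behind the grasp point. The pads swing forward as they close: fully open they stand 13 mm farther back than shut.
Start: joints at [-1.36, 0.333, 0.04, 1.465, -0.013, 1.343, -0.059], TCP at [0.198, 0.619, 0.231] pointing down, gripper open.
Joint ranges: [-2.58, 2.58], [-0.38, 2.09], [-1.3, 1.39], [0.25, 2.4], [-1.5, 4.64], [0.08, 2.09], [-2.65, 2.65]. Speed limits (rad/s): [2.22, 2.22, 2.79, 2.79, 3.14, 3.14, 3.14].

INTERFACE

Orientations are given as a unit quaternion [x, y, z, w].
In Python, from rig import readout, imaging, order gives the robot as it stands. The module is installed in compiled form; this text tells all that it offers.
- The arm moves only by the tool play_rows, never from a script. Its argument "series" is text: rows parted by semicolons, each of 4 numbers parted by spaces: the shift along the tool's x, y, z in cm, then the turn about the tool's z in degrees. In form: x y z yaw; .... A call has 1 to 20 rows; each row shifts and turns the commanded pose from where the row before left it, along the tool's axes as they then stand; what a row does not reach is not made up. A row lasts 1/8 s, in which the tool goes at most 62.5 mm and 10.7 degrees, less where a joint would pass 70% of its speed; a pose out of reach is approached as far as the arm can. A call is refused whole if a number of a shift passes 6.25 or a number of a turn 10.7, either way. A call with a gripper value outside its range is refused whole. "gripper" is the finger opening in cm, from 0 to 8.54, set as the call begins (left out, the last holds). The fingers move at their own pace and stop on an object; "force" is the grip in N (left out, the last holds). Time passes only in rows, so rows that do not move let the fingers close. It gives the time, the measured TCP pose, the force, the opening and the grip force at its end, in the units of the state.
- readout.read_state(): the state, without advancing time (a new reading comes with each control period).
- imaging.capture(name): name is "side" or "top" or "wrist"; returns the picture (384x512x3 uint8, red, green, blue); there is no depth.
- imaging.camera_params(name): a dict with "fx", "fy", "cx", "cy" (pixels), "rvec" (rotation vector, rad) and "tvec" (3), from world to camera coordinates, as OpenCV has them. Camera axes: x right, y down, z forward; pixel columns grow to the right and rows downward; lengths in m; the calibration is good to about 2 mm. A picture is of the moment at which its call begins: read the wrist's pose just before it. camera_params takes no time and is no camera call; for the wrist camera it gives the pose at the moment of the call.
- order.close_job(): hands the job in; it is judged then, once.
The state is a dict: "time_s": time; "joints": joint angles; "joint_velocities": joint speeds; "effort": joint torques, N m; "ee_pos": TCP position; "orientation": TCP orientation; "ft_force": force on the tool from outside, world axes, zero at the start; "ft_torque": the same for the moment, N m; "opening": opening from 0.0 (shut) to 1.0 (fully open); "finger_force": force on a finger pad.
Only numpy, scipy, OpenCV 4.12 (cv2) and the standard library are available. Lean on these libraries where they do the work, as an engineer would, in place of code of your own. Each camera call takes 0.05 s, during which the arm holds its last target. There are 200 camera calls.

## Working session

There is one attempt and no reset: what is moved stays moved. The work goes in short steps, Python scripts to look and compute and a tool call to move; the robot and the scene stay as the last step left them, time stands still between calls to the robot, and variables do not carry over. Pictures are saved under pics/ and viewed, at most 10 in all, crops included, and the job is handed in when it is done.

Besides the shell and the picture viewer there is one more tool, called after "Request:" as a command line: name --argument value ..., lists and objects as JSON in quotes. play_rows: Moves the arm, as the interface text tells. Its arguments: {"type":"object","properties":{"series":{"type":"string"},"gripper":{"type":"number"},"force":{"type":"number"}},"required":["series"]}

```bash
mkdir -p pics; cat > h.py <<'E'
import numpy as np, cv2
from rig import readout, imaging, order
from scipy.spatial.transform import Rotation as R
def cap(n):
    p=imaging.camera_params(n); im=imaging.capture(n); return im[:,:,::-1].copy(),p
def ray(p,uv,z):
    M=R.from_rotvec(np.ravel(p['rvec'])).as_matrix(); t=np.ravel(p['tvec']); c=-M.T@t
    d=M.T@np.array([(uv[0]-p['cx'])/p['fx'],(uv[1]-p['cy'])/p['fy'],1]); return c+d*(z-c[2])/d[2]
def proj(p,X):
    M=R.from_rotvec(np.ravel(p['rvec'])).as_matrix(); q=M@np.array(X)+np.ravel(p['tvec'])
    return np.array([p['fx']*q[0]/q[2]+p['cx'],p['fy']*q[1]/q[2]+p['cy']])
E
python3 - <<'E'
from h import *
s=readout.read_state(); print({k:np.round(v,3) for k,v in s.items()})
ims=[]
for n in("side","top"):
    im,p=cap(n); cv2.imwrite(f'pics/{n}0_raw.png',im); ims.append(im)
    print(n,{k:np.round(v,3) for k,v in p.items()})
cv2.imwrite('pics/top0.png',cv2.resize(ims[1],(800,600)));cv2.imwrite('pics/side0.png',cv2.resize(ims[0],(800,600)))
E
```

```text
{'time_s': np.float64(0.0), 'joints': array([-1.36 ,  0.334,  0.04 ,  1.466, -0.013,  1.343, -0.059]), 'joint_velocities': array([ 0.001,  0.   , -0.   , -0.   , -0.001,  0.   ,  0.   ]), 'effort': array([-0.0000e+00, -6.5857e+01,  1.3650e+00, -4.0553e+01,  1.7000e-02,
        1.3000e-02, -0.0000e+00]), 'ee_pos': array([0.198, 0.619, 0.23 ]), 'orientation': array([ 0.154,  0.988, -0.001, -0.   ]), 'ft_force': array([-0.211,  0.584,  0.812]), 'ft_torque': array([0.018, 0.043, 0.052]), 'finger_force': np.float64(0.0), 'opening': np.float64(1.0)}
side {'fx': np.float64(358.713), 'fy': np.float64(358.713), 'cx': np.float64(246.796), 'cy': np.float64(189.193), 'rvec': array([ 2.203, -0.474,  0.198]), 'tvec': array([-0.457,  0.227,  0.907])}
top {'fx': np.float64(434.105), 'fy': np.float64(434.105), 'cx': np.float64(267.222), 'cy': np.float64(193.727), 'rvec': array([ 2.157, -2.176,  0.104]), 'tvec': array([0.05 , 0.537, 1.353])}
```

View pics/top0.png

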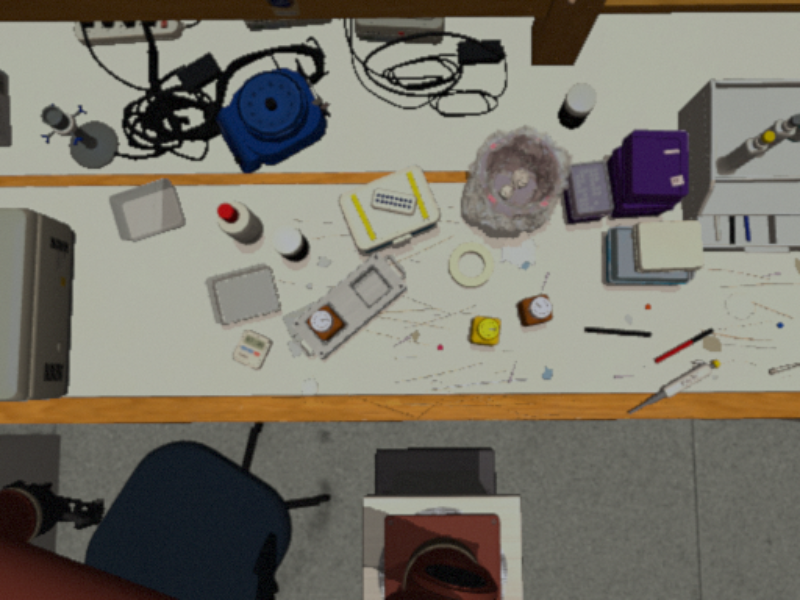

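View pics/side0.png

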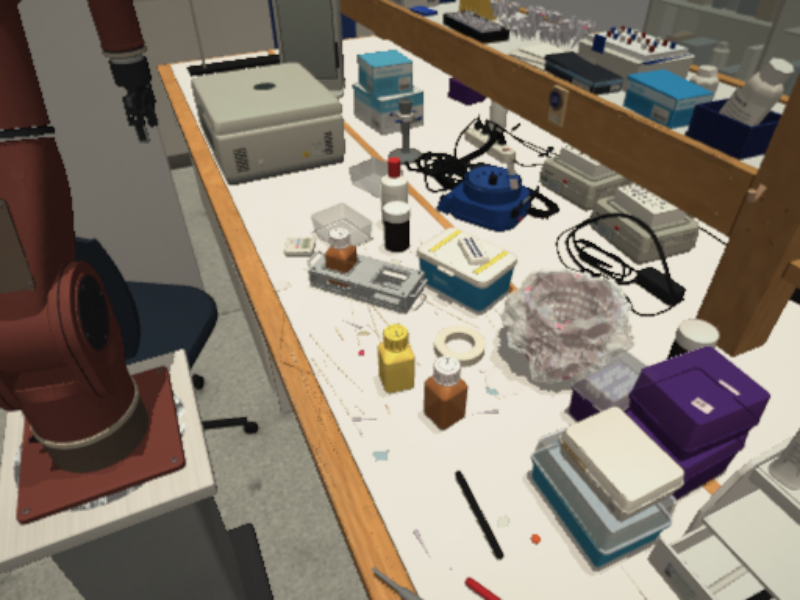

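The top view shows three bottle shapes: loose amber at (536,310), yellow at (485,330) and amber in the carrier at (323,322). The loose amber one is meant: it is amber and not in the carrier. I'll confirm that in a crop and measure it.

```bash
python3 - <<'E'
from h import *
im=cv2.imread('pics/top0_raw.png'); p=imaging.camera_params('top')
a=cv2.resize(im[178:218,320:373],(398,300),interpolation=cv2.INTER_CUBIC)
b=cv2.resize(im[155:240,175:270],(400,358),interpolation=cv2.INTER_CUBIC)
o=np.zeros((358,800,3),np.uint8); o[:300,:398]=a; o[:,400:]=b; cv2.imwrite('pics/crop1.png',o)
hsv=cv2.cvtColor(im,cv2.COLOR_BGR2HSV)
def blob(m,x0,y0,x1,y1):
    k=np.zeros_like(m);k[y0:y1,x0:x1]=m[y0:y1,x0:x1]
    n,l,st,c=cv2.connectedComponentsWithStats(k); i=1+np.argmax(st[1:,4]); return (l==i).astype(np.uint8),st[i],c[i]
br=((hsv[:,:,0]<16)&(hsv[:,:,1]>130)&(hsv[:,:,2]>40)).astype(np.uint8)*255
m,st,c=blob(br,325,183,365,213); cn=cv2.findContours(m,0,2)[0]; cc=max(cn,key=cv2.contourArea)
r=cv2.minAreaRect(cc); print('amber',st,r); 
for q in cv2.boxPoints(r): print(q,ray(p,q,.072).round(3))
# cap: low-sat pixels inside hull of amber
h=np.zeros_like(m); cv2.fillConvexPoly(h,cv2.convexHull(cc),1)
w=(h>0)&(m==0); ys,xs=np.nonzero(w); print('cap',xs.mean(),ys.mean(),len(xs),ray(p,(xs.mean(),ys.mean()),.119).round(4))
print('base centre tool reach',np.hypot(*ray(p,(xs.mean(),ys.mean()),.119)[:2]))
E
```

```text
amber [332 190  21  18 132] ((340.2500305175781, 200.25001525878906), (20.50609588623047, 15.55634880065918), 45.0)
[327.50003 198.50002] [ 0.517 -0.14   0.072]
[338.50003 187.50002] [ 0.551 -0.175  0.072]
[353.00003 202.00002] [ 0.505 -0.218  0.072]
[342.00003 213.00002] [ 0.472 -0.184  0.072]
cap 342.7037037037037 198.34074074074073 135 [ 0.5128 -0.1789  0.119 ]
base centre tool reach 0.5431069522949511
```

View pics/crop1.png

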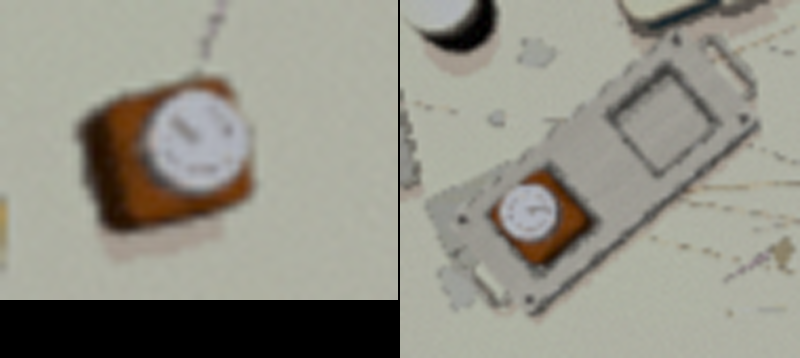

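The left crop shows the loose amber bottle, with its white cap centred at native pixel (346.3,196.5) and its sides tilted about 15°. The right crop shows the carrier, with the pocket centre at native (237.7,183.3) and the other amber bottle in place.

```bash
cat >> h.py <<'E'
def tool():
    s=readout.read_state(); return s,np.array(s['ee_pos']),R.from_quat(s['orientation']).as_matrix()
def go(X,P=None,th=None):
    s,p,M=tool()
    if P is not None: p=np.array(P); M=np.array([[np.cos(th),np.sin(th),0],[np.sin(th),-np.cos(th),0],[0,0,-1]])
    return (M.T@(np.array(X)-p)*100).round(2)
E
python3 - <<'E'
from h import *
p=imaging.camera_params('top')
c=ray(p,(346.3,196.5),.119); print('cap',c.round(4),np.hypot(*c[:2]))
f=lambda u,v:(175+(u-400)/4.21,155+v/4.21)
k=ray(p,f(664,119),.047); print('pocket',k.round(4),np.hypot(*k[:2]),np.degrees(np.arctan2(k[1],k[0])))
a,b=ray(p,f(535,308),.045),ray(p,f(755,125),.045); print('carrier dir',np.degrees(np.arctan2(*(b-a)[1::-1])))
g=lambda u,v:(320+u/7.5,178+v/7.5)
for q in[((115,228),(250,190)),((90,118),(222,80))]:
    a,b=ray(p,g(*q[0]),.072),ray(p,g(*q[1]),.072); print('bottle side',np.degrees(np.arctan2(*(b-a)[1::-1])))
print(go([k[0],k[1],.25]))
pw=imaging.camera_params('wrist'); s,t,M=tool(); Mw=R.from_rotvec(np.ravel(pw['rvec'])).as_matrix(); cw=-Mw.T@np.ravel(pw['tvec'])
print('cam in tool',M.T@(cw-t),'axes',(M.T@Mw.T).round(2), pw['fx'])
E
```

```text
cap [ 0.5182 -0.1897  0.119 ] 0.5517998291384912
pocket [0.5697 0.1373 0.047 ] 0.5860576335750801 13.550370534995134
carrier dir -50.511074309258134
bottle side -74.81256640194687
bottle side -74.43147411581138
[-50.07 -34.51  -1.89]
cam in tool [ 0.06510056 -0.00015594 -0.14223578] axes [[ 0.   -0.97 -0.26]
 [ 1.    0.    0.  ]
 [-0.   -0.26  0.97]] 310.9319549336601
```

Request:
play_rows --series "-4.17 -2.88 -0.15 0;-4.17 -2.88 -0.15 0;-4.17 -2.88 -0.15 0;-4.17 -2.88 -0.15 0;-4.17 -2.88 -0.15 0;-4.17 -2.88 -0.15 0;-4.17 -2.88 -0.15 0;-4.17 -2.88 -0.15 0;-4.17 -2.88 -0.15 0;-4.17 -2.88 -0.15 0;-4.17 -2.88 -0.15 0;-4.17 -2.88 -0.15 0;0 0 0 0;0 0 0 0"

```text
time_s: 1.85
ee_pos: [0.569, 0.1377, 0.2488]
orientation: [0.154, 0.988, -0.0, -0.001]
ft_force: [-0.4, 0.0, 0.7]
opening: 0.999
finger_force: 0.0
```

```bash
python3 - <<'E'
from h import *
s,t,M=tool(); print(s['time_s'],t.round(4),np.round(s['joints'],3),np.degrees(np.arctan2(M[1,0],M[0,0])),M[:,2].round(3),np.round(s['ft_torque'],3))
im,p=cap('wrist'); cv2.imwrite('pics/w1_raw.png',im); cv2.imwrite('pics/w1.png',cv2.resize(im,(800,600),interpolation=cv2.INTER_CUBIC))
print(proj(p,[.5697,.1373,.047])*1.5625)
np.savez('w1.npz',**p)
E
```

```text
1.85 [0.569  0.1377 0.2488] [-0.701  0.2    0.452  1.621 -0.089  1.342  1.025] 162.24453355951155 [-0.001 -0.    -1.   ] [ 0.025 -0.026  0.024]
[396.20159112 259.35274226]
```

View pics/w1.png

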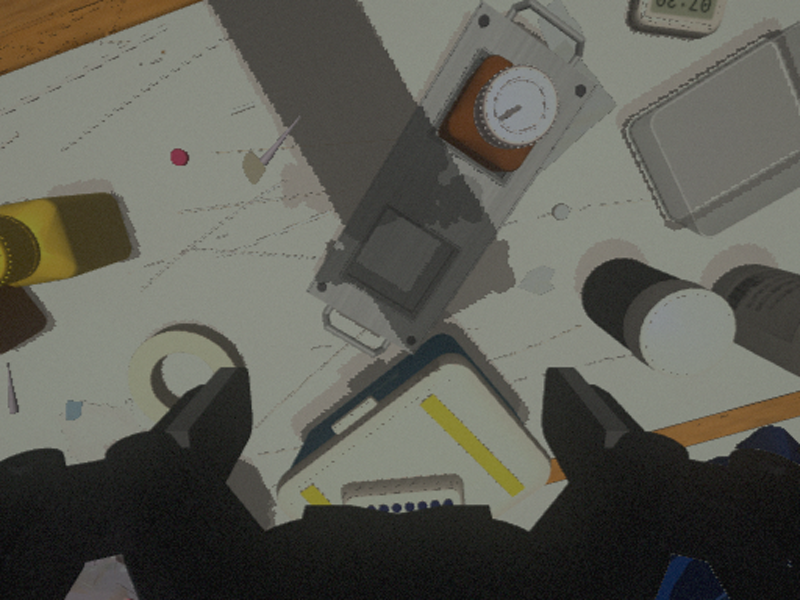

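The wrist view shows the empty pocket, centred near (401,261), and the four carrier screws at (484,21), (580,91), (322,287) and (411,341). I'll use the screws for the carrier pose. Moving to the bottle now.

Request:
play_rows --series "-0.74 -4.68 0.43 0;-0.74 -4.68 0.43 0;-0.74 -4.68 0.43 0;-0.74 -4.68 0.43 0;-0.74 -4.68 0.43 0;-0.74 -4.68 0.43 0;-0.74 -4.68 0.43 0;0 0 0 8;0 0 0 0;0 0 0 0" --gripper 6.2

```text
time_s: 3.15
ee_pos: [0.5192, -0.1888, 0.2192]
orientation: [0.22, 0.975, 0.0, -0.0]
ft_force: [0.1, -0.3, 0.1]
opening: 0.725
finger_force: 0.0
```

```bash
python3 - <<'E'
from h import *
p=dict(np.load('w1.npz'))
S=[ray(p,np.array(q)/1.5625,.045)[:2] for q in[(484,21),(580,91),(322,287),(411,341)]]
print('pocket lip c',np.mean([ray(p,np.array(q)/1.5625,.047) for q in[(388,205),(460,252),(415,317),(343,270)]],0))
c=np.mean(S,0); d=(S[2]-S[0])+(S[3]-S[1]); L=np.linalg.norm(d)/2; d/=np.linalg.norm(d)
print('carrier',c,'ang',np.degrees(np.arctan2(d[1],d[0])),L,np.linalg.norm(S[1]-S[0]),np.linalg.norm(S[3]-S[2]),'pocket',c+.058*d)
for a,b in((0,2),(1,3)): e=S[b]-S[a]; print(np.degrees(np.arctan2(e[1],e[0])))
s,t,M=tool(); print(s['time_s'],t.round(4),np.round(s['joints'],3),np.degrees(np.arctan2(M[1,0],M[0,0])),np.round(s['ft_torque'],3))
im,p=cap('wrist'); cv2.imwrite('pics/w2_raw.png',im); cv2.imwrite('pics/w2.png',cv2.resize(im,(800,600),interpolation=cv2.INTER_CUBIC)); np.savez('w2.npz',**p)
hsv=cv2.cvtColor(im,cv2.COLOR_BGR2HSV)
print('pred cap',proj(p,[.5182,-.1897,.119])*1.5625)
E
```

```text
pocket lip c [0.57262975 0.14041741 0.047     ]
carrier [0.53624601 0.18340282] ang -49.92052606501797 0.20790051827708958 0.07778078690500051 0.07804329310547241 pocket [0.57358929 0.139024  ]
-49.95646853747653
-49.88463117216346
3.15 [ 0.5192 -0.1888  0.2192] [-0.351  0.156  0.694  1.751 -0.105  1.272  1.495] 154.5614462189798 [-0.01  -0.001 -0.005]
pred cap [393.82163078 293.62946747]
```

View pics/w2.png

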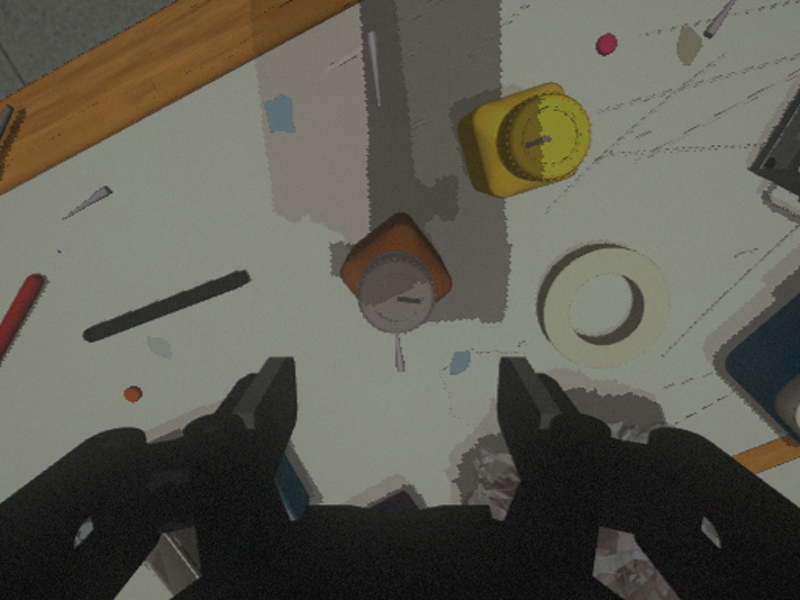

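The wrist view shows the amber bottle with its cap top centred near (397,294) and its corners at (341,272) and (452,282). Yellow is away at (530,140).

```bash
python3 - <<'E'
from h import *
p=dict(np.load('w2.npz'))
c=ray(p,np.array((397,294))/1.5625,.119); print('cap',c)
a,b=[ray(p,np.array(q)/1.5625,.068) for q in((341,272),(452,282))]
print(a,b,np.linalg.norm(a-b),'ctr',(a+b)/2,'side',(np.degrees(np.arctan2(*(b-a)[1::-1]))+45)%90)
print(go([c[0],c[1],.087]))
E
```

```text
cap [ 0.51908357 -0.18830265  0.119     ]
[ 0.50387326 -0.21924164  0.068     ] [ 0.53912316 -0.15987865  0.068     ] 0.0690399943729002 ctr [ 0.52149821 -0.18956015  0.068     ] side 14.298051423531675
[ 0.04  0.05 13.22]
```

Request:
play_rows --series "0 0 3.3 0;0 0 3.3 0;0 0 3.3 0;0 0 2 0;0 0 1.3 0;0 0 0 0"

```text
time_s: 3.95
ee_pos: [0.5186, -0.19, 0.0868]
orientation: [0.222, 0.975, -0.0, -0.001]
ft_force: [-0.2, 0.7, -0.0]
opening: 0.728
finger_force: 0.0
```

Request:
play_rows --series "0 0 0 0;0 0 0 0;0 0 0 0;0 0 0 0;0 0 0 0;0 0 0 0" --gripper 3.5 --force 40

```text
time_s: 4.7
ee_pos: [0.5198, -0.1904, 0.0882]
orientation: [0.223, 0.975, 0.0, 0.001]
ft_force: [0.6, 1.9, 5.8]
opening: 0.486
finger_force: 40.7
```

Request:
play_rows --series "0 0 -1 0;0 0 -3 0;0 0 -4 0;0 0 -4 0;0 0 -2 0;0 0 0 -8.4;0 0 0 -8.4;0 0 0 -8.4;0 0 0 0;0 0 0 0"

```text
time_s: 5.95
ee_pos: [0.5185, -0.1906, 0.2272]
orientation: [0.007, 1.0, -0.0, -0.0]
ft_force: [0.5, 0.2, -4.6]
opening: 0.481
finger_force: 41.5
```

```bash
python3 - <<'E'
from h import *
s,t,M=tool(); print(s['time_s'],t.round(4),np.round(s['joints'],3),np.degrees(np.arctan2(M[1,0],M[0,0])),np.round(s['ft_force'],2),np.round(s['ft_torque'],3),s['opening'],s['finger_force'])
print(go([.5736,.139,.23]))
im,p=cap('wrist'); cv2.imwrite('pics/w3_raw.png',im); cv2.imwrite('pics/w3.png',cv2.resize(im,(800,600),interpolation=cv2.INTER_CUBIC)); np.savez('w3.npz',**p)
E
```

```text
5.95 [ 0.5185 -0.1906  0.2272] [-0.32   0.148  0.661  1.739 -0.094  1.288  1.919] 179.24496082876144 [ 0.46  0.23 -4.62] [-0.007 -0.022  0.008] 0.481399618635164 41.459927558898926
[-5.07 33.03 -0.28]
```

View pics/w3.png

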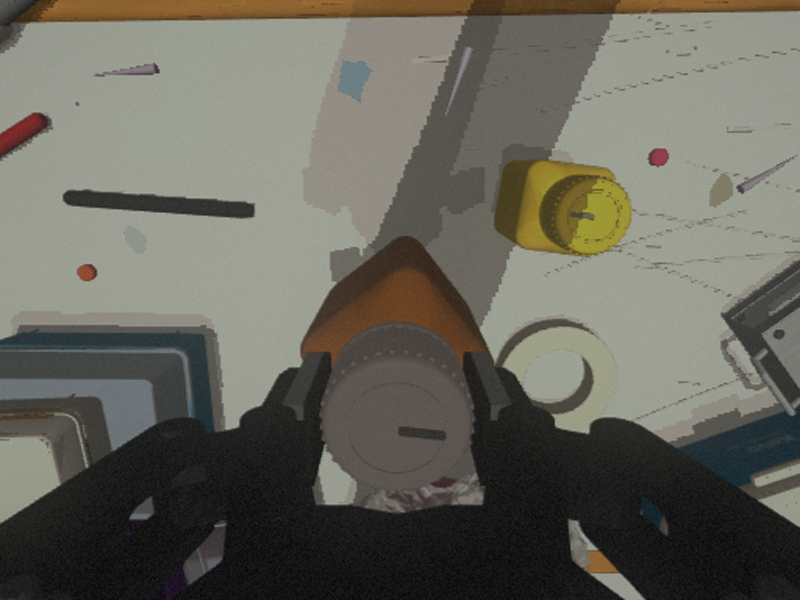

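The bottle hangs upright in the grip, with its corner edge at (405,237) facing the camera as expected. Carrying it to above the pocket.

Request:
play_rows --series "-0.72 4.72 0 0;-0.72 4.72 0 0;-0.72 4.72 0 0;-0.72 4.72 0 0;-0.72 4.72 0 0;-0.72 4.72 0 0;-0.72 4.72 0 0;0 0 0 0;0 0 0 0;0 0 0 0"

```text
time_s: 7.25
ee_pos: [0.5725, 0.1379, 0.2273]
orientation: [0.006, 1.0, -0.0, 0.0]
ft_force: [-0.4, 0.1, -4.1]
opening: 0.479
finger_force: 42.0
```

```bash
python3 - <<'E'
from h import *
p=dict(np.load('w3.npz')); P=[.5185,-.1906]
for z in(.14,.15): 
    q=ray(p,np.array((405,237))/1.5625,z); print('corner',q,np.degrees(np.arctan2(q[1]-P[1],q[0]-P[0]))%90-45, np.hypot(q[0]-P[0],q[1]-P[1]))
s,t,M=tool(); print(s['time_s'],t.round(4),np.round(s['joints'],3),np.degrees(np.arctan2(M[1,0],M[0,0])))
print(go([.5736,.139,.20]))
im,p=cap('top'); cv2.imwrite('pics/t2_raw.png',im); a=im[120:250,165:325]
im2,p2=cap('wrist'); np.savez('w4.npz',**p2); cv2.imwrite('pics/w4_raw.png',im2)
cv2.imwrite('pics/w4.png',np.hstack([cv2.resize(im2,(460,345)),cv2.resize(im[135:235,180:280],(340,345),interpolation=cv2.INTER_CUBIC)]))
E
```

```text
corner [ 0.48672743 -0.18627587  0.14      ] 37.249879140167565 0.03206546692855276
corner [ 0.48527579 -0.18643779  0.15      ] 37.85939573992468 0.03348390910859044
7.25 [0.5725 0.1379 0.2273] [-0.681  0.218  0.433  1.644 -0.094  1.301  1.327] 179.29557496468635
[-0.11  0.11  2.73]
```

View pics/w4.png

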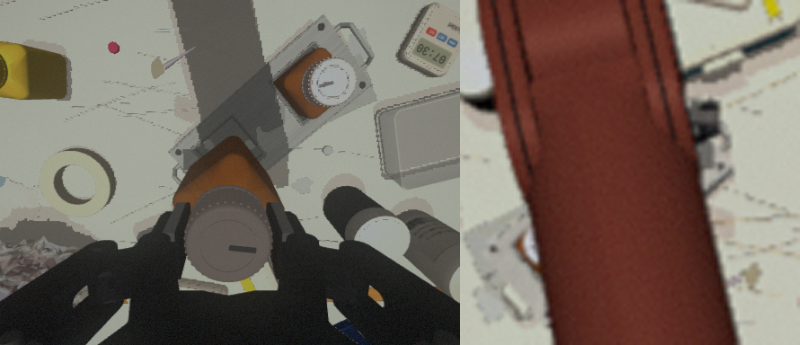

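The wrist view shows the bottle over the carrier, its corner pointing at the pocket. The top view is blocked by the arm. Lowering in stages.

Request:
play_rows --series "-0.1 0.1 2 -1.2;0 0 3 0;0 0 2.4 0;0 0 1 0;0 0 0 0;0 0 0.4 0;0 0 0.4 0;0 0 0.4 0;0 0 0 0"

```text
time_s: 8.48
ee_pos: [0.5732, 0.1403, 0.1309]
orientation: [-0.006, 1.0, -0.0, -0.0]
ft_force: [-0.3, -1.4, -3.6]
opening: 0.481
finger_force: 42.0
```

Request:
play_rows --series "0 0 0.4 0;0 0 0.4 0;0 0 0.4 0;0 0 0 0"

```text
time_s: 8.98
ee_pos: [0.573, 0.1402, 0.1185]
orientation: [-0.006, 1.0, -0.0, -0.001]
ft_force: [-0.4, -0.3, -4.9]
opening: 0.48
finger_force: 41.9
```

Going in freely; now down to the floor.

Request:
play_rows --series "0 0 0.6 0;0 0 0.6 0;0 0 0.6 0;0 0 0.4 0;0 0 0.3 0;0 0 0.15 0;0 0 0 0;0 0 0 0"

```text
time_s: 9.98
ee_pos: [0.5733, 0.1403, 0.0927]
orientation: [-0.006, 1.0, -0.0, -0.0]
ft_force: [-3.3, -2.0, -1.9]
opening: 0.48
finger_force: 42.3
```

```bash
python3 - <<'E'
from h import *
s,t,M=tool(); print(s['time_s'],t.round(4),np.round(s['joints'],3),np.degrees(np.arctan2(M[1,0],M[0,0])),np.round(s['ft_force'],2),np.round(s['ft_torque'],3))
E
```

```text
9.975 [0.5733 0.1403 0.0927] [-0.654  0.339  0.408  1.792 -0.153  1.042  1.393] -179.35289484726331 [-3.29 -2.04 -1.86] [-0.758  0.885  0.014]
```

Request:
play_rows --series "0 0 0.05 0;0 0 0.01 8;0 0 0.01 8;0 0 0.01 8;0 0 0.01 8;0 0 0 0"

```text
time_s: 10.72
ee_pos: [0.5733, 0.1406, 0.0921]
orientation: [0.271, 0.963, 0.0, -0.0]
ft_force: [-5.2, -2.9, 1.8]
opening: 0.482
finger_force: 42.5
```

```bash
cat > r.py <<'E'
from h import *
s,t,M=tool(); print(round(s['time_s'],2),t.round(4),'j7',round(s['joints'][6],3),'yaw',round(np.degrees(np.arctan2(M[1,0],M[0,0])),2),np.round(s['ft_force'],2),np.round(s['ft_torque'],3),np.round(s['joint_velocities'][6],3),s['finger_force'])
E
python3 r.py
```

```text
10.72 [0.5733 0.1406 0.0921] j7 0.867 yaw 148.54 [-5.18 -2.9   1.82] [-0.872  1.257  0.019] 0.053 42.46471166610718
```

Request:
play_rows --series "0.03 -0.05 0.01 7;0 0 0 0"

```text
time_s: 10.98
ee_pos: [0.573, 0.1405, 0.0919]
orientation: [0.328, 0.945, 0.0, 0.0]
ft_force: [-4.0, -2.3, -0.1]
opening: 0.479
finger_force: 42.4
```

```bash
python3 r.py
```

```text
10.97 [0.573  0.1405 0.0919] j7 0.756 yaw 141.7 [-4.02 -2.29 -0.12] [-0.552  0.9   -0.03 ] 0.063 42.39141047000885
```

Request:
play_rows --series "0.03 -0.03 0.01 6;0 0 0 0"

```text
time_s: 11.22
ee_pos: [0.5728, 0.1405, 0.0918]
orientation: [0.376, 0.927, 0.0, 0.0]
ft_force: [-1.8, -1.3, -0.2]
opening: 0.479
finger_force: 42.3
```

```bash
python3 r.py
```

```text
11.22 [0.5728 0.1405 0.0918] j7 0.66 yaw 135.82 [-1.75 -1.3  -0.22] [-0.328  0.625 -0.089] 0.044 42.29758679866791
```

Request:
play_rows --series "0.02 -0.02 0.01 6;0 0 0 0"

```text
time_s: 11.48
ee_pos: [0.5727, 0.1406, 0.0918]
orientation: [0.424, 0.906, 0.0, 0.0]
ft_force: [-1.8, 0.1, 0.3]
opening: 0.481
finger_force: 42.3
```

```bash
python3 r.py
```

```text
11.47 [0.5727 0.1406 0.0918] j7 0.563 yaw 129.88 [-1.79  0.1   0.3 ] [-0.095  0.43  -0.035] 0.04 42.300036549568176
```

Request:
play_rows --series "0 0 0.01 6;0 0 0 0"

```text
time_s: 11.72
ee_pos: [0.5723, 0.1404, 0.0917]
orientation: [0.47, 0.883, 0.0, 0.0]
ft_force: [-3.7, -0.6, 1.9]
opening: 0.478
finger_force: 42.6
```

```bash
python3 r.py
```

```text
11.72 [0.5723 0.1404 0.0917] j7 0.466 yaw 123.92 [-3.7  -0.58  1.89] [-0.083  0.865  0.124] 0.036 42.550533413887024
```

Request:
play_rows --series "0 0 0 0"

```text
time_s: 11.85
ee_pos: [0.5723, 0.1404, 0.0917]
orientation: [0.47, 0.883, 0.0, 0.0]
ft_force: [-3.8, -0.9, 3.7]
opening: 0.477
finger_force: 42.6
```

```bash
python3 r.py
```

```text
11.85 [0.5723 0.1404 0.0917] j7 0.466 yaw 123.9 [-3.83 -0.88  3.67] [0.023 0.912 0.169] -0.015 42.57035493850708
```

Request:
play_rows --series "0 0 0 0"

```text
time_s: 11.98
ee_pos: [0.5723, 0.1404, 0.0917]
orientation: [0.471, 0.882, 0.0, 0.0]
ft_force: [-3.5, 0.6, 3.4]
opening: 0.484
finger_force: 42.6
```

```bash
python3 r.py
```

```text
11.97 [0.5723 0.1404 0.0917] j7 0.464 yaw 123.79 [-3.54  0.58  3.38] [0.034 0.91  0.251] -0.011 42.639092803001404
```

Torque is rising, so it may be bottoming. Small steps now.

Request:
play_rows --series "0 0 0 2;0 0 0 0"

```text
time_s: 12.22
ee_pos: [0.5723, 0.1401, 0.0917]
orientation: [0.488, 0.873, 0.0, 0.0]
ft_force: [-4.6, 0.1, 5.1]
opening: 0.48
finger_force: 42.9
```

```bash
python3 r.py
```

```text
12.22 [0.5723 0.1401 0.0917] j7 0.429 yaw 121.59 [-4.56  0.12  5.12] [-0.024  1.023  0.358] 0.012 42.86986470222473
```

Request:
play_rows --series "0 0 0 0"

```text
time_s: 12.35
ee_pos: [0.5723, 0.1401, 0.0917]
orientation: [0.488, 0.873, 0.0, 0.0]
ft_force: [-4.0, -0.5, 5.4]
opening: 0.476
finger_force: 42.9
```

```bash
python3 r.py
```

```text
12.35 [0.5723 0.1401 0.0917] j7 0.429 yaw 121.61 [-3.95 -0.5   5.4 ] [-0.098  1.062  0.357] -0.0 42.87007391452789
```

Request:
play_rows --series "0 0 0 1.7;0 0 0 0"

```text
time_s: 12.6
ee_pos: [0.5722, 0.1398, 0.0917]
orientation: [0.501, 0.866, -0.0, 0.0]
ft_force: [-4.6, -0.3, 5.7]
opening: 0.478
finger_force: 42.9
```

```bash
python3 r.py
```

```text
12.6 [0.5722 0.1398 0.0917] j7 0.402 yaw 119.89 [-4.62 -0.35  5.65] [-0.308  1.12   0.414] 0.01 42.91234731674194
```

Request:
play_rows --series "0 0 0 0"

```text
time_s: 12.72
ee_pos: [0.5722, 0.1398, 0.0917]
orientation: [0.501, 0.866, -0.0, 0.0]
ft_force: [-5.4, -0.8, 5.5]
opening: 0.479
finger_force: 42.9
```

```bash
python3 r.py; python3 - <<'E'
from h import *
im,p=cap('wrist'); cv2.imwrite('pics/w5_raw.png',im); cv2.imwrite('pics/w5.png',cv2.resize(im,(800,600),interpolation=cv2.INTER_CUBIC)); np.savez('w5.npz',**p)
E
```

```text
12.72 [0.5722 0.1398 0.0917] j7 0.402 yaw 119.91 [-5.39 -0.81  5.49] [-0.221  1.143  0.447] -0.0 42.91126906871796
```

View pics/w5.png

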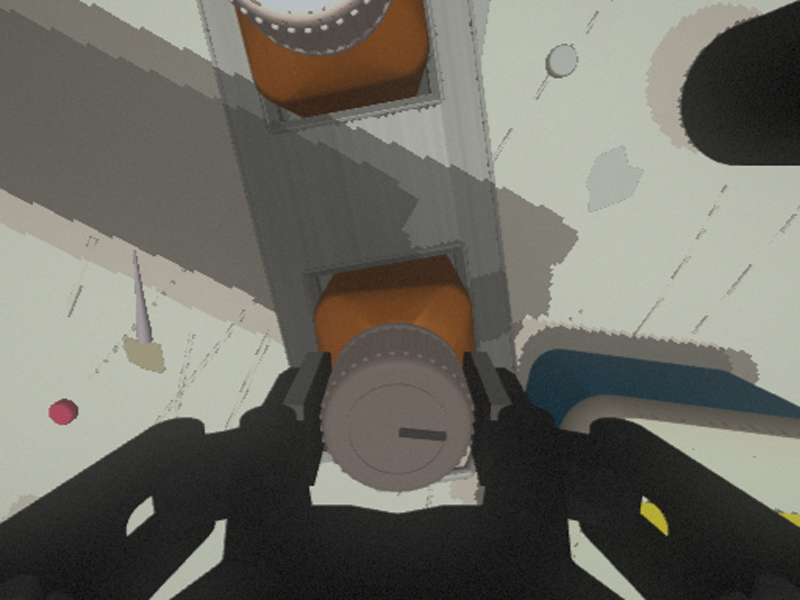

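The bottle is seated in the pocket and the cap bar at (423,435) has not slipped. Torque is about 0.43 N m, which is finger-tight. Backing off.

Request:
play_rows --series "0 0 -0.01 -7;0 0 -0.01 -7;0 0 -0.01 -7;0 0 -0.01 -7;0 0 -0.01 -7;0 0 -0.01 -7;0 0 -0.01 -7;0 0 -0.01 -7;0 0 -0.01 -7;0 0 -0.01 -7;0 0 -0.01 -7;0 0 -0.01 -7;0 0 -0.01 -7;0 0 0 -3;0 0 0 0;0 0 0 0"

```text
time_s: 14.78
ee_pos: [0.5726, 0.1394, 0.0926]
orientation: [-0.291, 0.957, -0.0, 0.0]
ft_force: [1.0, -3.7, -0.6]
opening: 0.479
finger_force: 42.4
```

```bash
python3 r.py; python3 - <<'E'
from h import *
im,p=cap('wrist'); cv2.imwrite('pics/w6_raw.png',im); cv2.imwrite('pics/w6.png',cv2.resize(im,(800,600),interpolation=cv2.INTER_CUBIC)); np.savez('w6.npz',**p)
E
```

```text
14.78 [0.5726 0.1394 0.0926] j7 1.939 yaw -146.19 [ 0.99 -3.69 -0.56] [-0.804 -0.204 -0.032] 0.006 42.35890209674835
```

View pics/w6.png

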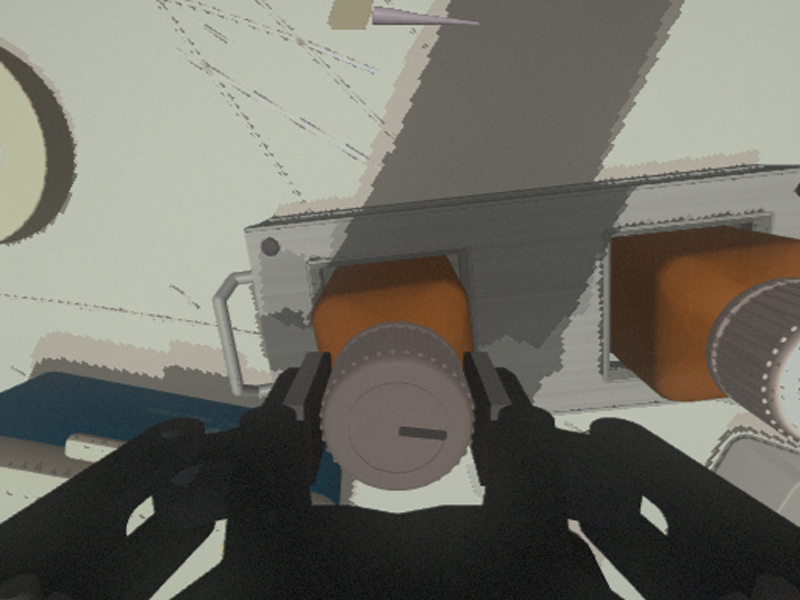

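The picture is almost the same as before backing off. The shoulder edge runs (338,267)-(447,255) and the bar is unmoved, so cap and bottle have turned about 90° relative to each other. I'll add 3° for the elastic wind-up, then release and retreat.

Request:
play_rows --series "0 0 0 -3;0 0 0 0"

```text
time_s: 15.08
ee_pos: [0.5723, 0.1399, 0.0927]
orientation: [-0.316, 0.949, -0.0, 0.0]
ft_force: [-0.3, -2.5, -1.2]
opening: 0.48
finger_force: 42.3
```

Request:
play_rows --series "0 0 0 0;0 0 0 0;0 0 0 0;0 0 0 0;0 0 0 0" --gripper 6.2

```text
time_s: 15.7
ee_pos: [0.5722, 0.1402, 0.0928]
orientation: [-0.317, 0.948, 0.0, 0.0]
ft_force: [-0.2, -0.8, -0.4]
opening: 0.721
finger_force: 0.0
```

Request:
play_rows --series "0 0 -1 0;0 0 -2 0;0 0 -3 0;0 0 -4 0;0 0 -4 0;0 0 0 0;0 0 0 0"

```text
time_s: 16.58
ee_pos: [0.5721, 0.1401, 0.2328]
orientation: [-0.317, 0.948, 0.0, 0.0]
ft_force: [-0.7, 0.1, -0.2]
opening: 0.724
finger_force: 0.0
```

```bash
python3 r.py; python3 - <<'E'
from h import *
im,p=cap('wrist'); cv2.imwrite('pics/w7_raw.png',im); cv2.imwrite('pics/w7.png',cv2.resize(im,(800,600),interpolation=cv2.INTER_CUBIC)); np.savez('w7.npz',**p)
E
```

```text
16.57 [0.5721 0.1401 0.2328] j7 1.957 yaw -143.06 [-0.73  0.09 -0.21] [-0.013  0.056  0.048] -0.0 0.0
```

View pics/w7.png

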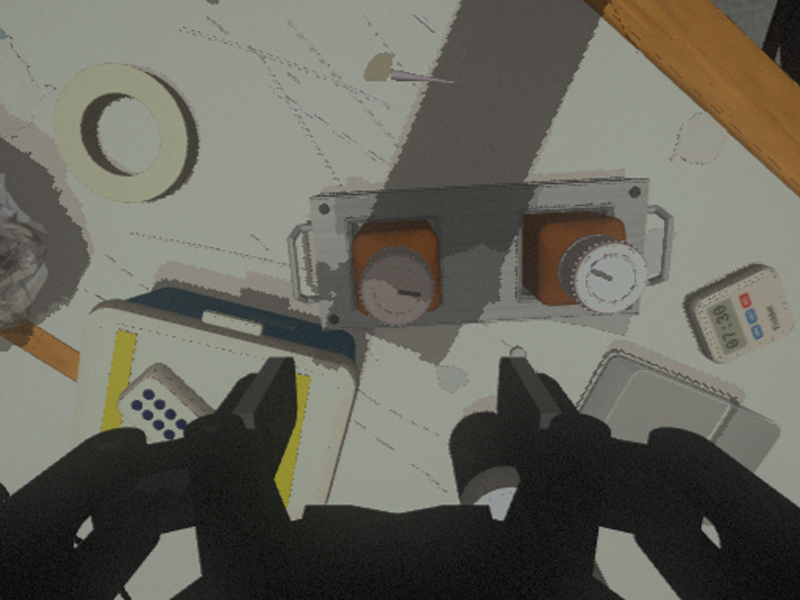

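The final view shows the bottle upright in the pocket with its cap at (398,287), its sides parallel to the carrier, and the other things undisturbed. The cap is about 90° back relative to the bottle. Handing in.

```bash
python3 -c "
from rig import order; print(order.close_job())"
```

```text
the job is handed in; nothing more can be done
None
```

The amber bottle stands in the free pocket. Its cap was screwed down to the stop at about 0.43 N m, backed off about a quarter turn and released, and the job is handed in at about 17 s of robot time.

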